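# Shut down the RF amplifier bench

### The arm

A 6-joint arm with a two-finger parallel gripper is mounted at the origin on the work surface. World frame = base frame: x ahead of the robot, y to its left, z up, the work surface at z = 0. Lengths are in m, angles in rad, forces in N, time in s.
With the tool pointing down it reaches from about 0.275 to 0.775 m from the base axis. Payload 14.6 kg.
Tool frame: the origin (TCP) lies at the very end of the fingers, on their centre line; the grasp point (between the pads) lies 19 mm behind it; z points along the fingers, y is the direction in which the jaws open and shut (so a half turn about z gives the same grasp; the last joint's range is limited). The gripper opens to 85 mm and grips with 20 to 120 N. Pads are 22 mm wide; open, the fingers measure 114 mm over their backs; the gripper's body (76 mm by 85 mm) begins 54 mm behind the grasp point. The pads swing forward as they close: fully open they stand 13 mm farther back than shut.
Start: joints at [1.153, 0.263, -0.048, 1.259, 0, 1.415], TCP at [0.136, 0.507, 0.201] pointing down, gripper open.
Joint ranges: [-2.65, 2.65], [-0.89, 1.7], [-1.18, 1.37], [-2.13, 2.11], [-1.35, 1.29], [-3.14, 3.14]. Speed limits (rad/s): [1.89, 1.89, 2.57, 2.79, 3.14, 3.14].

### API

Orientations are given as a 3x3 rotation matrix whose columns are the frame's x, y, z axes.
In Python, from station import r gives the robot as it stands.
- The arm moves only by the tool carry_out, never from a script. Its argument "steps" is a list of rows, each an object with "xyz": the shift along the world's x, y, z in mm, a list of three; "twist": the turn about the world's z in degrees. A call has 1 to 10 rows; each row is the pose to reach, as a shift and turn from the pose measured when the call began; what a row does not reach only later rows make up. A row lasts 1/8 s, in which the tool goes at most 62.5 mm and 10.7 degrees, less where a joint would pass 70% of its speed; a pose out of reach is approached as far as the arm can. A call with a gripper value outside its range is refused whole. "hand" is the finger opening in mm, from 0 to 85.4, set as the call begins (left out, the last holds). The fingers move at their own pace and stop on an object; the grip force is fixed at half the most. Time passes only in rows, so rows that repeat a pose let the fingers close. It gives the time, the measured TCP pose, the force and the opening at its end, in the units of the state.
- r.sense(): the state, without advancing time (a new reading comes with each control period).
- r.get_image(name): name is "scene" or "top" or "wrist"; returns the picture (400x640x3 uint8, blue, green, red); there is no depth.
- r.camera_info(name): a dict with "camera_matrix" (3x3 intrinsics, pixels), "camera_from_world" (4x4, takes a point from world to camera coordinates). Camera axes: x right, y down, z forward; pixel columns grow to the right and rows downward; lengths in m; the calibration is good to about 2 mm. The wrist camera is an equidistant fisheye: a pixel r from the principal point sees the ray r / f radians off the axis. A picture is of the moment at which its call begins: read the wrist's pose just before it. camera_info takes no time and is no camera call; for the wrist camera it gives the pose at the moment of the call.
- r.sign_off(): hands the job in, once; it reports no verdict.
The state is a dict: "time": time; "joint_positions": joint angles; "dq": joint speeds; "effort": joint torques, N m; "ee_pos": TCP position; "tcp_rot": TCP orientation; "contact_force": force on the tool from outside, world axes, zero at the start; "wrist_torque": the same for the moment, N m; "opening": finger opening in m.
Only numpy, scipy, OpenCV 4.12 (cv2) and the standard library are available. Lean on these libraries where they do the work, as an engineer would, in place of code of your own. Each camera call takes 0.05 s, during which the arm holds its last target.

### The job

Shut the measurement bench down for the night, in this order: press the round standby key on the amplifier's small remote unit fully in and let it come up again, then switch off the amplifier by pushing down the raised near end of the wide rocker on the mains switch box until it snaps over, and after that switch off the signal generator with the narrow rocker next to it, the middle one of the three. Leave the square operate key alone, and leave the other narrow rocker on, because it feeds the frequency reference. Do not pick anything up: the remote unit, which is loose, and the things lying about stay where they are.

Things in the scene. Friction and masses are not known exactly. Their poses are not given: they have to be found in the camera images.
- remote: amplifier remote: cordless sloped desk unit, bare aluminium, grey cheeks, loose on rubber feet, 0.8 kg; 130 mm deep (x), 184 wide (y), 30 high in front, 48 behind; panel rises 8 deg away from the robot. Origin: centre of underside; x to its back, y to its left seen from the robot. Front row: round key left, square key right, 72 mm apart; behind: display and fixed knob 17 mm high.
- standby_key_top (a point): centre of the top face of the round standby key (black, 31 mm across, left in the front row), at rest 12.5 mm above the panel; moves with the key. The key is pressed down, along the panel's normal (8 degrees off the vertical)
- standby_key (a joint): travel of the round standby key in m: 0 up, 0.006 fully in (about 1.6 N to start, 5 N fully in); springs back when let go
- operate_key_top (a point): centre of the top face of the square operate key (black, 29 mm, right in the front row), same height; not to be pressed
- operate_key (a joint): travel of the square operate key in m: 0 up, 0.006 fully in; stays up
- switch_box: mains switch box, fixed: grey sloped box, black cheeks, 130 mm deep (x), 284 wide (y), 40 high in front, 58 behind; panel rises 8 deg away from the robot. Origin: centre of underside; x to its back, y to its left seen from the robot. Black rockers 40 mm long in x, pivots at x -19, z 52: wide amplifier (34 wide, y +85), narrow generator (21, y +10), narrow reference (21, y -55). Plugs behind
- amp_rocker_near (a point): middle of the near (robot side) half of the wide amplifier rocker's top face, 15 mm from its pivot; moves with it. When on, this half slopes up towards the robot, its end 7 mm above the level far half; when off it lies along the panel's slope and this point is 5 mm lower
- amp_rocker (a joint): tilt of the amplifier rocker in rad: 0 on (near end up), 0.35 off (near end down). It snaps over: it takes about 4 N to start, less and less up to the middle (0.175), beyond which it goes the rest of the way by itself; it stays at either end
- gen_rocker_near (a point): the same point of the middle, narrow signal generator rocker
- gen_rocker (a joint): tilt of the signal generator rocker in rad: 0 on (near end up), 0.35 off (near end down), snaps over in the same way
- ref_rocker_near (a point): the same point of the right hand, narrow frequency reference rocker
- ref_rocker (a joint): tilt of the frequency reference rocker in rad: 0 on (near end up), 0.35 off; stays on
- attenuator: bystander: loose steel coaxial attenuator standing upright in front of the switch box, 31 mm across its ribs and 56 mm high; origin at the centre of its foot
- tape_roll: bystander: loose roll of adhesive tape lying flat behind the remote unit, 88 mm across, 24 mm high; origin at the centre of its underside
- screwdriver: bystander: loose screwdriver, 160 mm long, lying in front of the remote unit; origin under its middle, x along it towards the blade
- duster_can: bystander: loose white spray can with a red nozzle, 65 mm across and 170 mm high, standing behind the work; origin at the centre of its foot
Things that resemble listed ones, but are neither listed nor needed, are in the scene too. Of the things like the remote, leave any that is purple; of the rest the smaller one is meant.

How it is judged:
By the outcome, as a careful person would: the job done as asked, in the order asked, and still so for the second after the job is handed in, with the robot touching nothing.
It also fails if it takes over 45 s, if anything falls off the work surface, if the arm or the gripper's body presses on something with over 40 N, if the wrist force passes 120 N, or if a joint passes its speed limit or range.

## Working session

There is one attempt and no reset: what is moved stays moved. The work goes in short steps, Python scripts to look and compute and a tool call to move; the robot and the scene stay as the last step left them, time stands still between calls to the robot, and variables do not carry over. Pictures are saved under pics/ and viewed, and the job is handed in when it is done.

Besides the shell and the picture viewer there is one more tool, called after "Request:" as name(argument=value, ...) on one line, values as JSON. carry_out: Moves the arm, as the interface text tells. Its arguments: {"type":"object","properties":{"steps":{"type":"array","items":{"type":"object","properties":{"xyz":{"type":"array","items":{"type":"number"}},"twist":{"type":"number"}}}},"hand":{"type":"number"}},"required":["steps"]}

```bash
mkdir -p pics; ls; python3 - <<'E'
from station import r
import cv2
print(r.sense())
for n in("scene","top","wrist"):
    print(n,r.camera_info(n)); cv2.imwrite(f"pics/{n}0.png",r.get_image(n))
E
```

```text
pics
{'time': 0.0, 'joint_positions': array([ 1.15270518e+00,  2.63537945e-01, -4.89134068e-02,  1.25939764e+00,
        1.66147624e-05,  1.41549415e+00]), 'dq': array([ 2.53388617e-04,  1.19196666e-05, -1.64937968e-04, -5.36155069e-04,
        3.68970412e-04, -9.68205079e-04]), 'effort': array([-8.21062858e-04, -6.37615228e+01,  3.84562969e+01,  1.39006661e-02,
       -1.94557670e-04, -1.11429176e-05]), 'ee_pos': array([0.13626277, 0.50670595, 0.20082596]), 'tcp_rot': array([[-9.65669189e-01,  2.59774559e-01, -4.42581799e-04],
       [ 2.59774874e-01,  9.65668733e-01, -9.55245139e-04],
       [ 1.79239021e-04, -1.03742243e-03, -9.99999446e-01]]), 'contact_force': array([-0.39764596, -0.42123846,  0.62533174]), 'wrist_torque': array([-0.00055608, -0.01048303, -0.01518233]), 'opening': 0.08552651921196677}
scene {'camera_matrix': array([[380.3255515 ,   0.        , 316.02568721],
       [  0.        , 380.3255515 , 202.15319872],
       [  0.        ,   0.        ,   1.        ]]), 'camera_from_world': array([[-0.32011605,  0.94715235,  0.02069139,  0.18329062],
       [ 0.60661679,  
[... 544 characters left out ...]
885879e-02,  1.16752330e-03, -9.97404772e-01,
         1.47663285e+00],
       [ 0.00000000e+00,  0.00000000e+00,  0.00000000e+00,
         1.00000000e+00]])}
wrist {'camera_matrix': array([[309.70691629,   0.        , 322.76373473],
       [  0.        , 309.70691629, 202.57062702],
       [  0.        ,   0.        ,   1.        ]]), 'camera_from_world': array([[ 2.59006674e-01,  9.65875236e-01, -7.56196021e-04,
        -5.24768669e-01],
       [ 9.28860446e-01, -2.48866067e-01,  2.74379213e-01,
        -3.53147897e-02],
       [ 2.64827895e-01, -7.17684479e-02, -9.61621275e-01,
         3.78421113e-01],
       [ 0.00000000e+00,  0.00000000e+00,  0.00000000e+00,
         1.00000000e+00]])}
```

View pics/scene0.png

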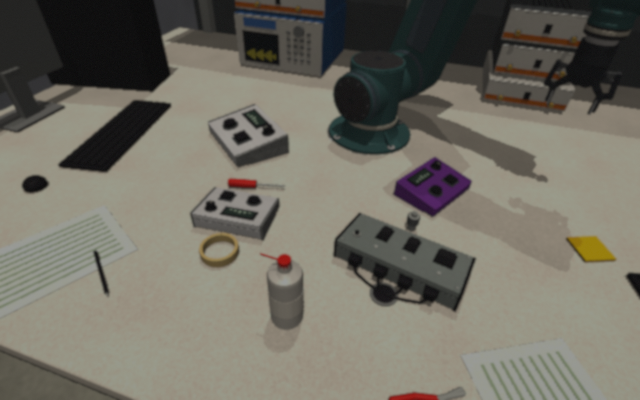

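View pics/top0.png

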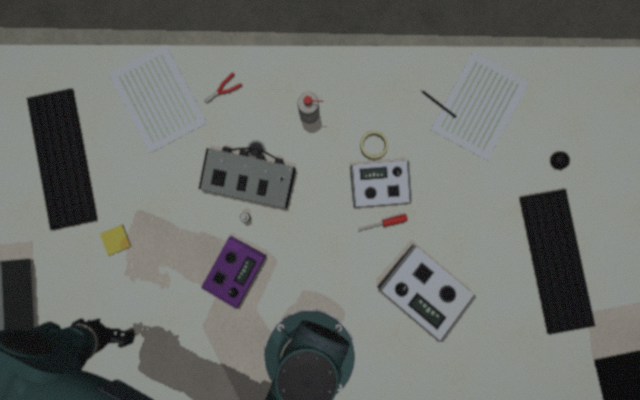

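View pics/wrist0.png

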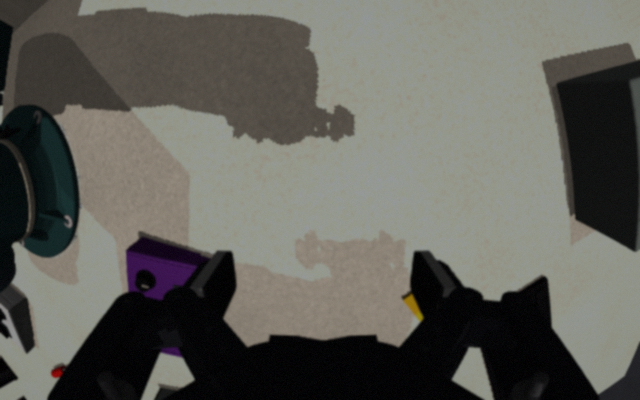

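The target remote is the aluminium one at top (381,183), with the tape behind it and the screwdriver in front. The aluminium one at (427,292) is larger. The switch box is at (247,178).

```bash
python3 - <<'E'
import cv2
t=cv2.imread("pics/top0.png"); s=cv2.imread("pics/scene0.png")
def c(im,x,y,w,h,k,n): cv2.imwrite("pics/"+n,cv2.resize(im[y:y+h,x:x+w],None,fx=k,fy=k,interpolation=cv2.INTER_CUBIC))
c(t,340,150,80,60,10,"c_trem.png");c(t,190,135,115,80,6,"c_tbox.png")
c(s,185,180,100,60,8,"c_srem.png");c(s,325,205,155,100,5,"c_sbox.png")
E
```

```text
(no output)
```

View pics/c_trem.png

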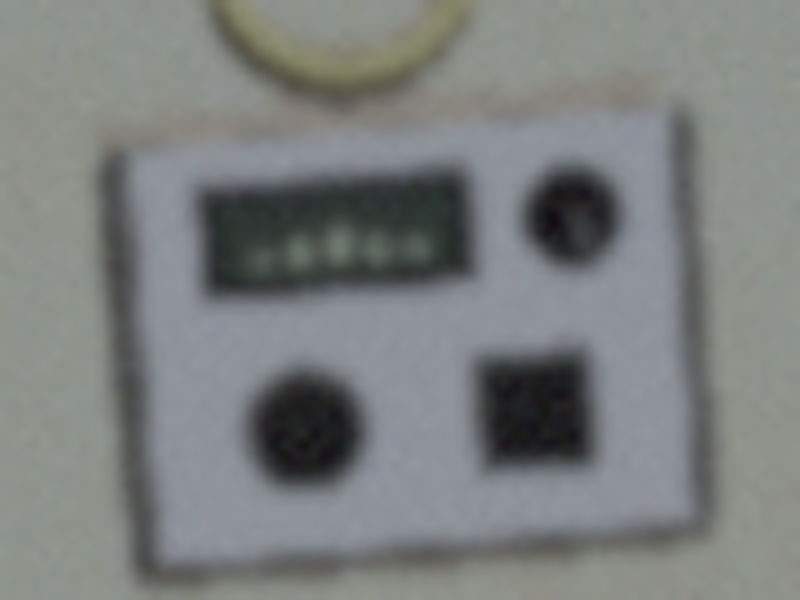

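View pics/c_tbox.png

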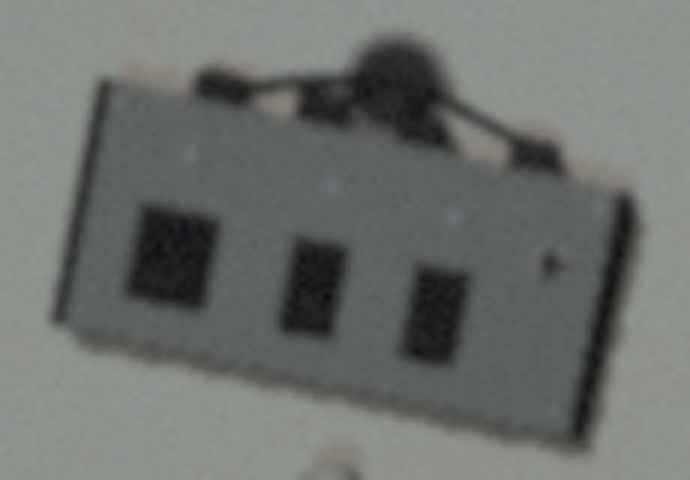

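View pics/c_srem.png

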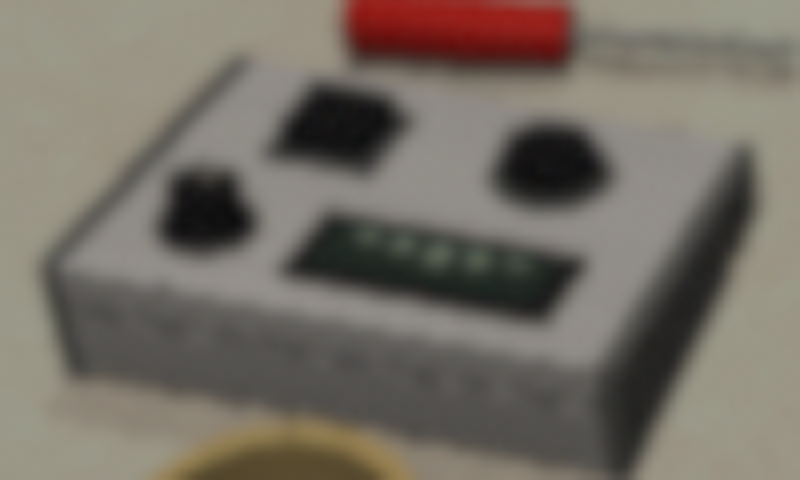

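View pics/c_sbox.png

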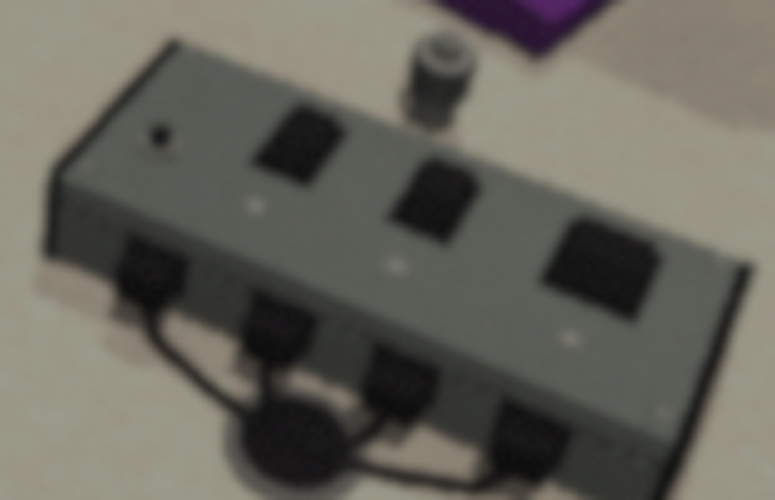

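```bash
cat > h.py <<'E'
import numpy as np, cv2
from scipy.optimize import least_squares
from station import r
CI={n:r.camera_info(n) for n in("scene","top")}
def proj(n,P):
    P=np.atleast_2d(P); T=CI[n]["camera_from_world"]; c=P@T[:3,:3].T+T[:3,3]; K=CI[n]["camera_matrix"]
    p=c@K.T; return p[:,:2]/p[:,2:]
def tri(pt,ps):
    A=[CI[n]["camera_matrix"]@CI[n]["camera_from_world"][:3] for n in("top","scene")]
    X=cv2.triangulatePoints(A[0],A[1],np.array(pt,float).reshape(2,1),np.array(ps,float).reshape(2,1))[:,0]; X=X[:3]/X[3]
    e=[np.linalg.norm(proj(n,X)[0]-p) for n,p in(("top",pt),("scene",ps))]
    return X,e
def crop(d,x,y,k): d=np.array(d,float); return (d+.5)/k-.5+[x,y]
def fit(obs,local):
    def world(q,L): c,s=np.cos(q[2]),np.sin(q[2]); return np.array(L)@np.array([[c,s,0],[-s,c,0],[0,0,1]])+[q[0],q[1],0]
    f=lambda q:np.concatenate([(proj(n,world(q,local[k]))[0]-p) for n,k,p in obs])
    s=least_squares(f,[.5,0,0],loss="soft_l1"); return s.x,s.fun.reshape(-1,2),world
E
cat > m1.py <<'E'
from h import *
tr=lambda *d:crop(d,340,150,10); sr=lambda *d:crop(d,185,180,8)
tb=lambda *d:crop(d,190,135,6); sb=lambda *d:crop(d,325,205,5)
for n,a,b in [("standby",tr(306,428),sr(552,150)),("operate",tr(536,408),sr(342,118)),("knob",tr(572,210),sr(203,180)),
 ("wide c",tb(172,256),sb(602,268)),("gen c",tb(312,287),sb(435,200)),("ref c",tb(435,314),sb(298,145))]:
    X,e=tri(a,b); print(n,X.round(4),np.round(e,2))
L={"fl":(-.065,.142,.04),"fr":(-.065,-.142,.04),"bl":(.065,.142,.058),"br":(.065,-.142,.058),
"w":(-.019,.085,.053),"g":(-.019,.01,.053),"r":(-.019,-.055,.053)}
obs=[("top","bl",tb(103,80)),("top","br",tb(632,192)),("top","fr",tb(582,438)),("top","fl",tb(60,320)),
("top","w",tb(172,256)),("top","g",tb(312,287)),("top","r",tb(435,314)),
("scene","fr",sb(175,42)),("scene","br",sb(55,172)),("scene","fl",sb(748,266)),("scene","bl",sb(668,440)),
("scene","w",sb(602,268)),("scene","g",sb(435,200)),("scene","r",sb(298,145))]
q,res,w=fit(obs,L);print("box",q.round(4));[print(o[0],o[1],x.round(1)) for o,x in zip(obs,res)]
for k,l in dict(w=(-.034,.085,.057),g=(-.034,.01,.057),r=(-.034,-.055,.057)).items(): print(k,w(q,l).round(4))
L={"fl":(-.065,.092,.03),"fr":(-.065,-.092,.03),"bl":(.065,.092,.048),"br":(.065,-.092,.048)}
obs=[("top","bl",tr(108,155)),("top","br",tr(685,112)),("top","fr",tr(708,525)),("top","fl",tr(148,572)),
("scene","fr",sr(240,55)),("scene","br",sr(50,265)),("scene","fl",sr(745,150)),("scene","bl",sr(605,372))]
q,res,w=fit(obs,L);print("rem",q.round(4));[print(o[0],o[1],x.round(1)) for o,x in zip(obs,res)]
for x in(-.03,-.035,-.04):
  z=.03+(x+.065)*np.tan(np.radians(8))+.0125
  print(x,w(q,(x,.036,z)).round(4),proj("top",w(q,(x,.036,z))).round(1),tr(306,428),proj("scene",w(q,(x,.036,z))).round(1),sr(552,150))
E
python3 m1.py
```

```text
standby [ 0.5107 -0.1881  0.0458] [0. 0.]
operate [ 0.5172 -0.2597  0.0438] [0.15 0.28]
knob [ 0.5774 -0.2693  0.0628] [0.15 0.28]
wide c [0.5562 0.2851 0.0497] [0.13 0.29]
gen c [0.5403 0.2121 0.0498] [0.16 0.34]
ref c [0.5264 0.1481 0.0494] [0.15 0.31]
box [ 0.5566  0.197  -0.2148]
top bl [-0.2 -1.1]
top br [ 0.6 -0.2]
top fr [ 0.1 -0.1]
top fl [-1.3  0. ]
top w [ 0.2 -0.1]
top g [ 0.4 -0.1]
top r [ 0.3 -0.1]
scene fr [-1.3 -1.3]
scene br [-2.5 -0.3]
scene fl [1.5 0.2]
scene bl [4.2 2.6]
scene w [ 0.1 -1.1]
scene g [ 0.  -1.2]
scene r [ 0.2 -1.2]
w [0.5415 0.2873 0.057 ]
g [0.5255 0.214  0.057 ]
r [0.5117 0.1505 0.057 ]
rem [ 0.5399 -0.2223  0.0792]
top bl [-0.3 -0.5]
top br [ 0.7 -0.6]
top fr [ 1.  -0.2]
top fl [-1.3 -0.4]
scene fr [-0.3 -0.6]
scene br [-1.7 -0.8]
scene fl [ 2.  -0.8]
scene bl [ 1.4 -0.1]
-0.03 [ 0.5071 -0.1888  0.0474] [[370.4 193.5]] [370.15 192.35] [[253.9 196.9]] [253.5625 198.3125]
-0.035 [ 0.5022 -0.1892  0.0467] [[370.6 195.1]] [370.15 192.35] [[254.6 195.9]] [253.5625 198.3125]
-0.04 [ 0.4972 -0.1896  0.046 ] [[370.7 196.7]] [370.15 192.35] [[255.4 194.9]] [253.5625 198.3125]
```

Request:
carry_out(hand=0, steps=[{"xyz": [25,-45,0],"twist": 3},{"xyz": [50,-90,0],"twist": 6},{"xyz": [75,-135,0],"twist": 9},{"xyz": [100,-180,0],"twist": 12},{"xyz": [125,-225,0],"twist": 15},{"xyz": [150,-270,0],"twist": 18},{"xyz": [175,-315,0],"twist": 19.6},{"xyz": [200,-365,0],"twist": 19.6},{"xyz": [230,-415,0],"twist": 19.6},{"xyz": [255,-465,0],"twist": 19.6}])

```text
time: 1.4
ee_pos: [0.392, 0.0398, 0.201]
tcp_rot: [[-0.997, -0.079, 0.0], [-0.079, 0.997, -0.001], [-0.0, -0.001, -1.0]]
contact_force: [0.4, 1.0, 1.1]
opening: 0.0001
```

Request:
carry_out(steps=[{"xyz": [20,-40,0]},{"xyz": [45,-85,0]},{"xyz": [70,-130,0]},{"xyz": [90,-180,0]},{"xyz": [110,-215,-20]},{"xyz": [119,-228,-50]},{"xyz": [119,-228,-70]},{"xyz": [119,-228,-80]},{"xyz": [119,-228,-80]}])

```text
validation failed for argument at $.st...
```

```bash
python3 - <<'E'
from station import r
import cv2,numpy as np
s=r.sense();print(s["time"],s["ee_pos"],s["contact_force"]);ci=r.camera_info("wrist");print(repr(ci["camera_from_world"]))
im=r.get_image("wrist");np.savez("w1.npz",T=ci["camera_from_world"]);cv2.imwrite("pics/w1.png",im)
E
```

```text
1.4 [0.39196182 0.03983937 0.20097059] [0.44443944 1.00216715 1.08825484]
array([[-7.96700345e-02,  9.96821123e-01, -5.77768379e-04,
        -8.77070626e-03],
       [ 9.58428348e-01,  7.67608118e-02,  2.74814262e-01,
        -4.13766963e-01],
       [ 2.73985011e-01,  2.13407121e-02, -9.61497159e-01,
         2.69947244e-01],
       [ 0.00000000e+00,  0.00000000e+00,  0.00000000e+00,
         1.00000000e+00]])
```

View pics/w1.png

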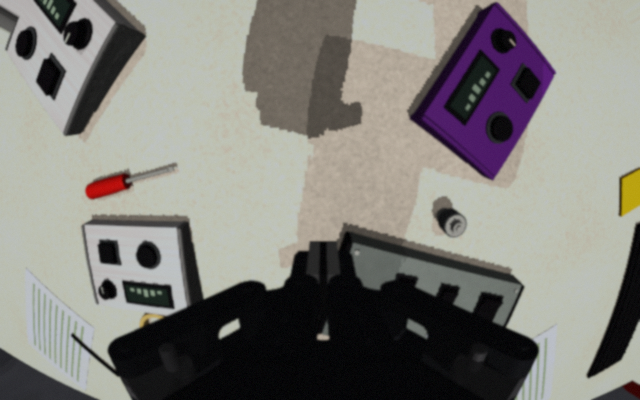

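The round key is at (148,254), the square at (109,252), and the box rockers at (405,285), (448,295) and (490,304). The rows need an explicit twist.

Request:
carry_out(steps=[{"xyz": [20,-40,0],"twist": 0},{"xyz": [45,-85,0],"twist": 0},{"xyz": [70,-130,0],"twist": 0},{"xyz": [90,-180,0],"twist": 0},{"xyz": [110,-215,-20],"twist": 0},{"xyz": [119,-228,-50],"twist": 0},{"xyz": [119,-228,-70],"twist": 0},{"xyz": [119,-228,-80],"twist": 0},{"xyz": [119,-228,-80],"twist": 0}])

```text
time: 2.58
ee_pos: [0.5134, -0.1925, 0.1206]
tcp_rot: [[-0.997, -0.076, 0.0], [-0.076, 0.997, -0.002], [-0.0, -0.002, -1.0]]
contact_force: [-0.3, 0.3, -0.1]
opening: -0.0001
```

```bash
python3 - <<'E'
from h import *
s=r.sense();print(s["time"],s["ee_pos"],s["contact_force"]);ci=r.camera_info("wrist")
im=r.get_image("wrist");cv2.imwrite("pics/w2.png",im);cv2.imwrite("pics/w2c.png",cv2.resize(im[180:380,200:460],None,fx=3,fy=3,interpolation=cv2.INTER_CUBIC))
np.savez("w2.npz",T=ci["camera_from_world"])
K=ci["camera_matrix"]
def fish(T,P):
    c=T[:3,:3]@P+T[:3,3];n=np.hypot(*c[:2]);th=np.arctan2(n,c[2]);return K[:2,2]+K[0,0]*th*c[:2]/n
for T in(np.load("w1.npz")["T"] if __import__("os").path.exists("w1.npz") else None,ci["camera_from_world"]):
  print([fish(T,np.array(p)).round(1) for p in((.511,-.188,.0475),(.517,-.2597,.0475),(.5562,.285,.051),(.5403,.2121,.051),(.5264,.1481,.051))])
s=r.get_image("scene");cv2.imwrite("pics/s2c.png",cv2.resize(s[120:260,180:340],None,fx=5,fy=5,interpolation=cv2.INTER_CUBIC))
E
```

```text
2.575 [ 0.51342893 -0.19252678  0.12057596] [-0.26644231  0.34925871 -0.07601746]
[array([144.5, 258.7]), array([105.2, 255.3]), array([485.5, 311.9]), array([443.4, 304.2]), array([400.1, 295.2])]
[array([328.2, 200.3]), array([242.6, 200.8]), array([644.7, 255.4]), array([625.8, 245.6]), array([604.4, 234.9])]
```

View pics/w2c.png

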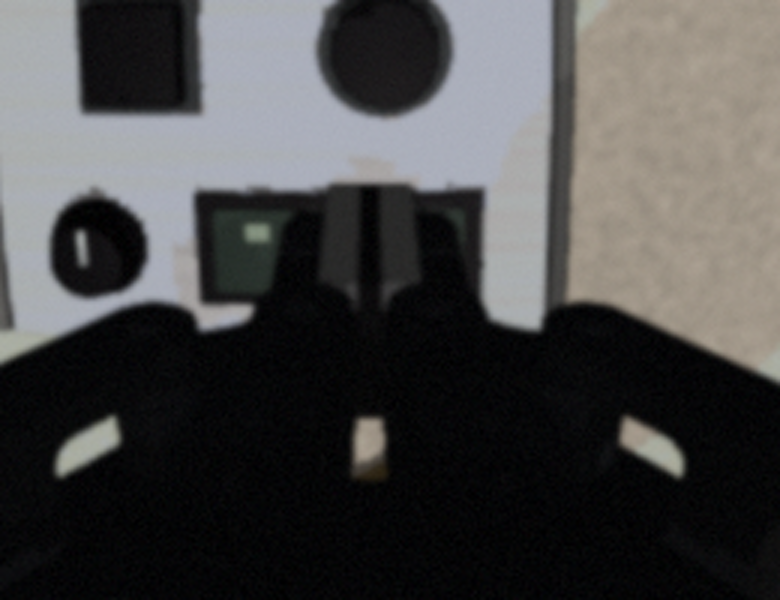

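View pics/s2c.png

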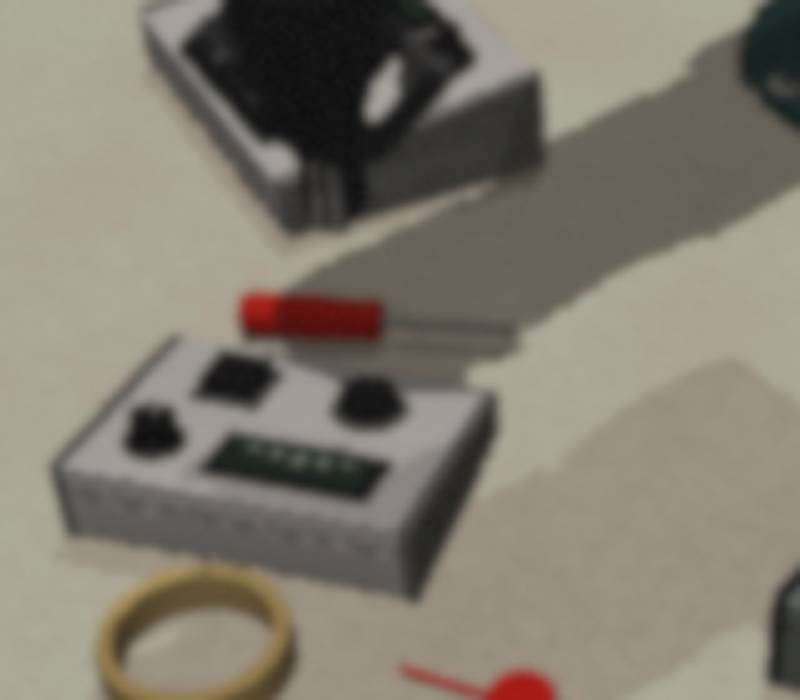

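Wrist view: the round key's top is at (328,197) against (328,200) predicted, so x is about 0.508. I'll descend to just above it.

Request:
carry_out(steps=[{"xyz": [-5,4,-20],"twist": 0},{"xyz": [-5,4,-45],"twist": 0},{"xyz": [-5,4,-62],"twist": 0},{"xyz": [-5,4,-62],"twist": 0},{"xyz": [-5,4,-62],"twist": 0}])

```text
time: 3.3
ee_pos: [0.5096, -0.189, 0.0607]
tcp_rot: [[-0.997, -0.076, 0.003], [-0.076, 0.997, -0.004], [-0.003, -0.004, -1.0]]
contact_force: [-0.6, 0.4, 0.2]
opening: 0.0001
```

Request:
carry_out(steps=[{"xyz": [-1,1,-7],"twist": 0},{"xyz": [-1,1,-10],"twist": 0},{"xyz": [-1,1,-12],"twist": 0},{"xyz": [-1,1,-13],"twist": 0},{"xyz": [-1,1,-13],"twist": 0}])

```text
time: 3.92
ee_pos: [0.5086, -0.1881, 0.0477]
tcp_rot: [[-0.997, -0.076, 0.003], [-0.076, 0.997, -0.004], [-0.003, -0.004, -1.0]]
contact_force: [0.3, 0.7, 0.3]
opening: -0.0
```

Request:
carry_out(steps=[{"xyz": [0,0,-1.5],"twist": 0},{"xyz": [0,0,-2],"twist": 0},{"xyz": [0,0,-2],"twist": 0}])

```text
time: 4.3
ee_pos: [0.5086, -0.1881, 0.0456]
tcp_rot: [[-0.997, -0.076, 0.003], [-0.076, 0.997, -0.004], [-0.003, -0.004, -1.0]]
contact_force: [0.5, -0.3, -0.4]
opening: -0.0
```

Request:
carry_out(steps=[{"xyz": [0,0,-1],"twist": 0},{"xyz": [0,0,-2],"twist": 0},{"xyz": [0,0,-2],"twist": 0}])

```text
time: 4.68
ee_pos: [0.5085, -0.188, 0.0435]
tcp_rot: [[-0.997, -0.076, 0.003], [-0.076, 0.997, -0.004], [-0.003, -0.004, -1.0]]
contact_force: [0.5, 0.1, -0.2]
opening: -0.0001
```

```bash
python3 - <<'E'
from h import *
s=r.get_image("scene");cv2.imwrite("pics/s3c.png",cv2.resize(s[150:250,180:310],None,fx=6,fy=6,interpolation=cv2.INTER_CUBIC))
s=r.get_image("wrist");cv2.imwrite("pics/w3c.png",cv2.resize(s[150:300,210:440],None,fx=3,fy=3,interpolation=cv2.INTER_CUBIC))
print(r.sense()["contact_force"],proj("scene",[.5085,-.188,.0435]))
E
```

```text
[ 0.00028857 -0.15189562 -0.24980336] [[254.05908055 198.50040161]]
```

View pics/s3c.png

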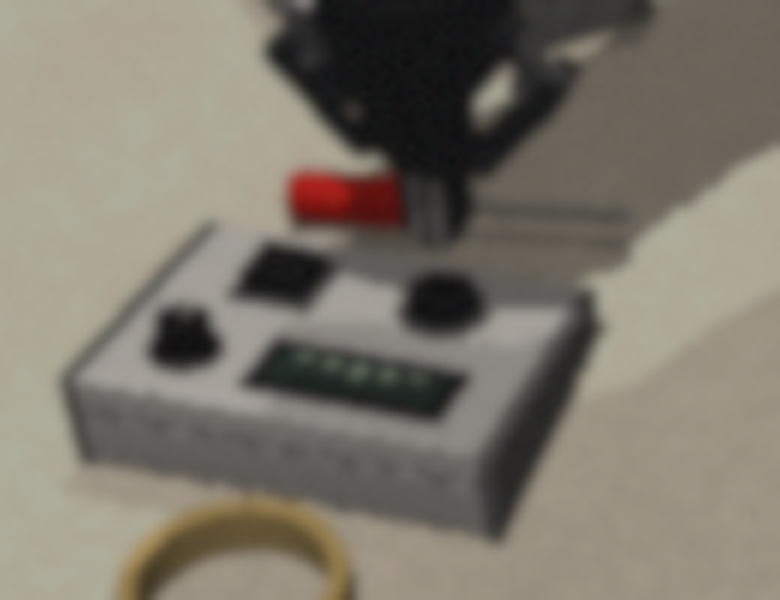

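View pics/w3c.png

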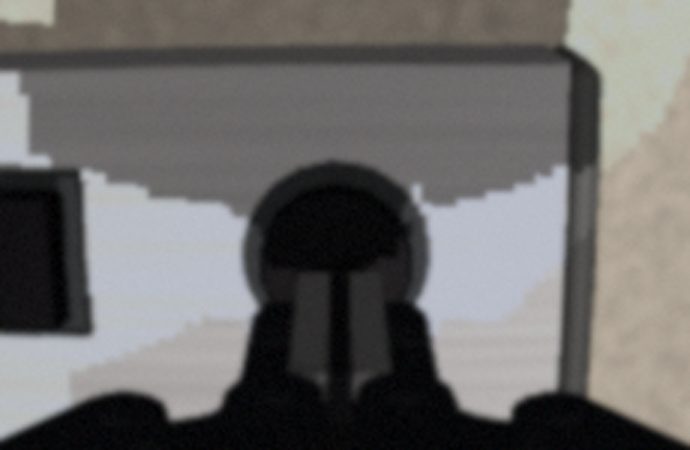

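```bash
python3 - <<'E'
from h import *
s=r.sense();ci=r.camera_info("wrist");K=ci["camera_matrix"];T=ci["camera_from_world"]
def fish(P):
    c=T[:3,:3]@P+T[:3,3];n=np.hypot(*c[:2]);th=np.arctan2(n,c[2]);return K[:2,2]+K[0,0]*th*c[:2]/n
p=s["ee_pos"];R=s["tcp_rot"]
for dz in(-.02,-.01,0):
  for dx in(-.011,0,.011):
    q=p+R@[dx,0,dz];print(dz,dx,fish(q).round(1),proj("scene",q).round(1))
print(np.linalg.inv(T)[:3,3]-p)
E
```

```text
-0.02 -0.011 [322.  268.2] [[251.7 195. ]]
-0.02 0 [322.  250.2] [[253.4 192.3]]
-0.02 0.011 [322.  231.3] [[255.  189.7]]
-0.01 -0.011 [322.1 260.1] [[252.1 198.1]]
-0.01 0 [322.1 242.9] [[253.7 195.4]]
-0.01 0.011 [322.1 224.8] [[255.3 192.8]]
0 -0.011 [322.1 252.9] [[252.4 201.2]]
0 0 [322.1 236.3] [[254.  198.5]]
0 0.011 [322.1 219. ] [[255.6 195.8]]
[-0.070579   -0.00435547  0.17210176]
```

The tip is visible in both views, at wrist row 241 and scene (252,190). It sits higher than the reported TCP, and there is no contact force yet, so I'll continue down by feel.

Request:
carry_out(steps=[{"xyz": [0,0,-2],"twist": 0},{"xyz": [0,0,-4],"twist": 0},{"xyz": [0,0,-4],"twist": 0}])

```text
time: 5.15
ee_pos: [0.5084, -0.188, 0.0394]
tcp_rot: [[-0.997, -0.076, 0.003], [-0.076, 0.997, -0.004], [-0.002, -0.004, -1.0]]
contact_force: [0.3, -0.3, 0.1]
opening: 0.0001
```

```bash
python3 - <<'E'
from h import *
print(proj("scene",[.5134,-.1925,.1206]))
s=r.get_image("scene");cv2.imwrite("pics/s4c.png",cv2.resize(s[150:250,180:310],None,fx=6,fy=6,interpolation=cv2.INTER_CUBIC))
s=r.get_image("top");cv2.imwrite("pics/t4c.png",cv2.resize(s[150:250,300:430],None,fx=6,fy=6,interpolation=cv2.INTER_CUBIC))
print(r.sense()["contact_force"])
E
```

```text
[[248.72322255 174.49318693]]
[ 0.34246406 -0.34563281  0.15142448]
```

View pics/s4c.png

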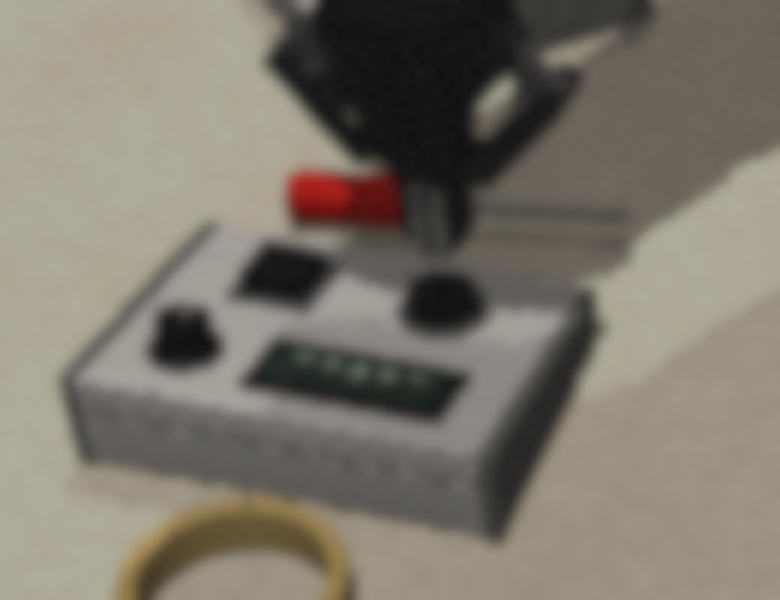

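View pics/t4c.png

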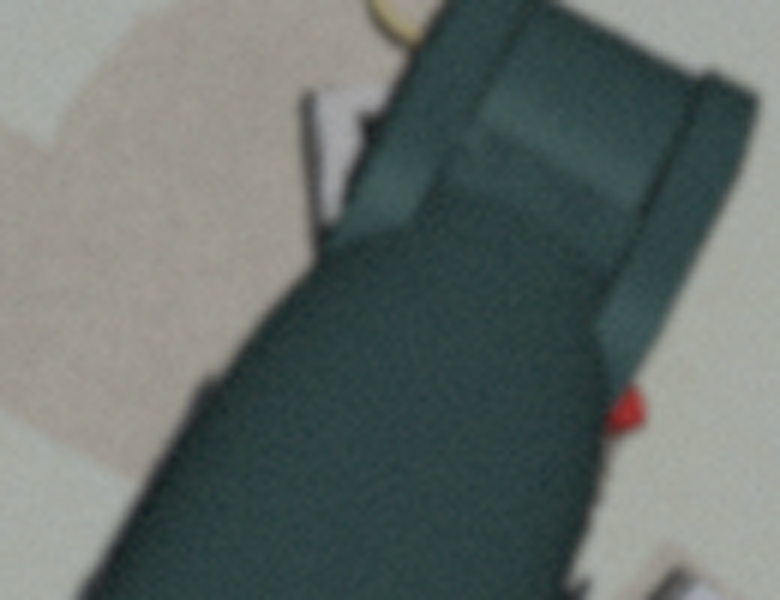

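Request:
carry_out(steps=[{"xyz": [0,0,-2],"twist": 0},{"xyz": [0,0,-4],"twist": 0},{"xyz": [0,0,-6],"twist": 0},{"xyz": [0,0,-6],"twist": 0}])

```text
time: 5.75
ee_pos: [0.5084, -0.188, 0.0334]
tcp_rot: [[-0.997, -0.076, 0.003], [-0.076, 0.997, -0.004], [-0.002, -0.004, -1.0]]
contact_force: [0.1, 1.1, -0.6]
opening: -0.0
```

Request:
carry_out(steps=[{"xyz": [0,0,-2],"twist": 0},{"xyz": [0,0,-4],"twist": 0},{"xyz": [0,0,-4],"twist": 0}])

```text
time: 6.12
ee_pos: [0.5083, -0.1879, 0.0292]
tcp_rot: [[-0.997, -0.076, 0.002], [-0.076, 0.997, -0.004], [-0.002, -0.004, -1.0]]
contact_force: [1.3, -1.0, 0.1]
opening: 0.0001
```

```bash
python3 - <<'E'
from h import *
s=r.get_image("scene");cv2.imwrite("pics/s5c.png",cv2.resize(s[150:250,180:310],None,fx=6,fy=6,interpolation=cv2.INTER_CUBIC))
s=r.get_image("wrist");cv2.imwrite("pics/w5c.png",cv2.resize(s[150:300,210:440],None,fx=3,fy=3,interpolation=cv2.INTER_CUBIC))
s=r.sense();print(s["contact_force"],s["ee_pos"])
E
```

```text
[ 0.11574431  0.12580288 -0.19951652] [ 0.50843758 -0.18800096  0.02938428]
```

View pics/s5c.png

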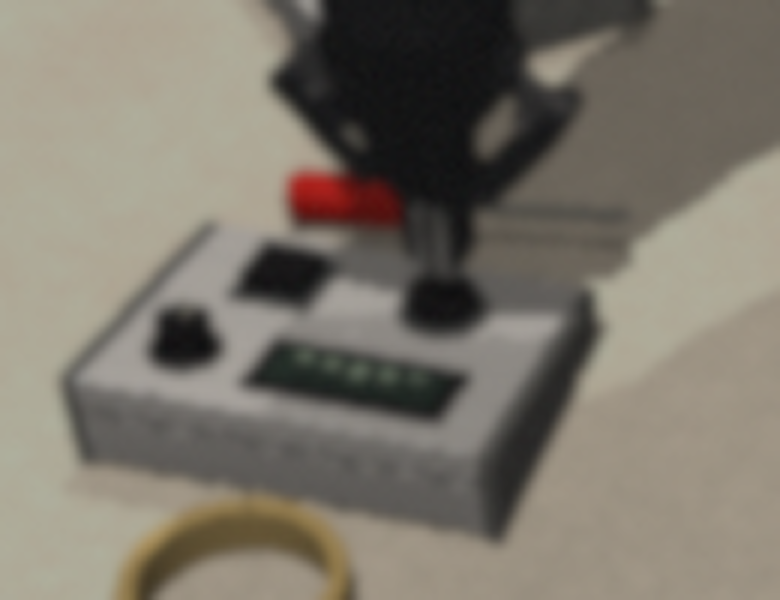

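View pics/w5c.png

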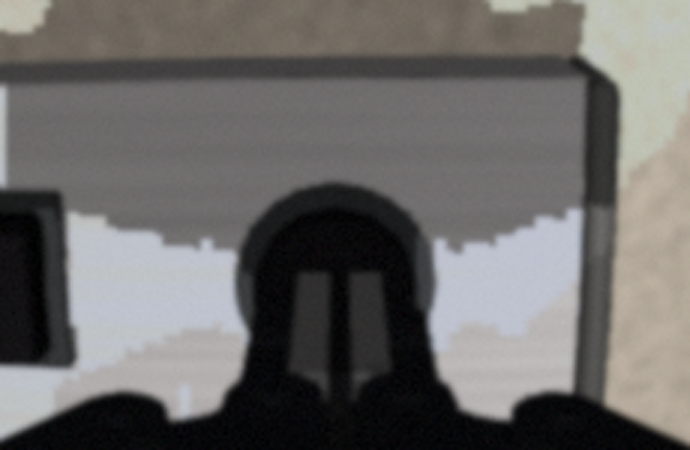

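Request:
carry_out(steps=[{"xyz": [0,0,-3],"twist": 0},{"xyz": [0,0,-6],"twist": 0},{"xyz": [0,0,-8],"twist": 0},{"xyz": [0,0,-8],"twist": 0}])

```text
time: 6.72
ee_pos: [0.5083, -0.1879, 0.0212]
tcp_rot: [[-0.997, -0.076, 0.002], [-0.076, 0.997, -0.004], [-0.002, -0.004, -1.0]]
contact_force: [-1.0, -0.3, 1.1]
opening: 0.0001
```

Request:
carry_out(steps=[{"xyz": [0,0,-2],"twist": 0},{"xyz": [0,0,-3],"twist": 0},{"xyz": [0,0,-3],"twist": 0}])

```text
time: 7.1
ee_pos: [0.5085, -0.188, 0.0183]
tcp_rot: [[-0.997, -0.076, 0.003], [-0.076, 0.997, -0.004], [-0.002, -0.004, -1.0]]
contact_force: [-0.2, -0.4, 1.0]
opening: 0.0002
```

Request:
carry_out(steps=[{"xyz": [0,0,-2],"twist": 0},{"xyz": [0,0,-2],"twist": 0},{"xyz": [0,0,-2],"twist": 0}])

```text
time: 7.48
ee_pos: [0.5087, -0.188, 0.0164]
tcp_rot: [[-0.997, -0.076, 0.003], [-0.076, 0.997, -0.004], [-0.003, -0.004, -1.0]]
contact_force: [1.7, 0.9, 2.8]
opening: 0.0001
```

```bash
python3 - <<'E'
from h import *
s=r.get_image("scene");cv2.imwrite("pics/s6c.png",cv2.resize(s[150:250,180:310],None,fx=6,fy=6,interpolation=cv2.INTER_CUBIC))
s=r.get_image("wrist");cv2.imwrite("pics/w6c.png",cv2.resize(s[150:300,210:440],None,fx=3,fy=3,interpolation=cv2.INTER_CUBIC))
s=r.sense();print(s["contact_force"],s["ee_pos"])
E
```

```text
[1.77058467 1.93464706 3.96837689] [ 0.50862799 -0.18803419  0.01635666]
```

View pics/s6c.png

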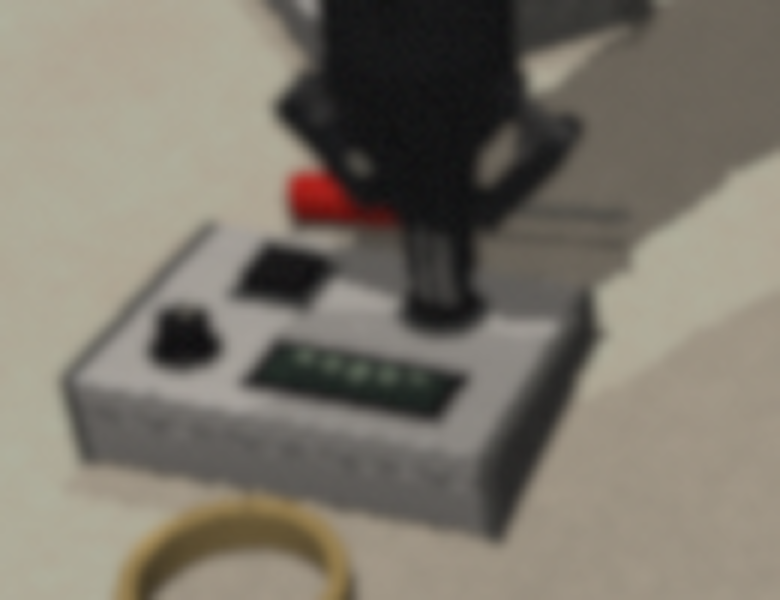

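View pics/w6c.png

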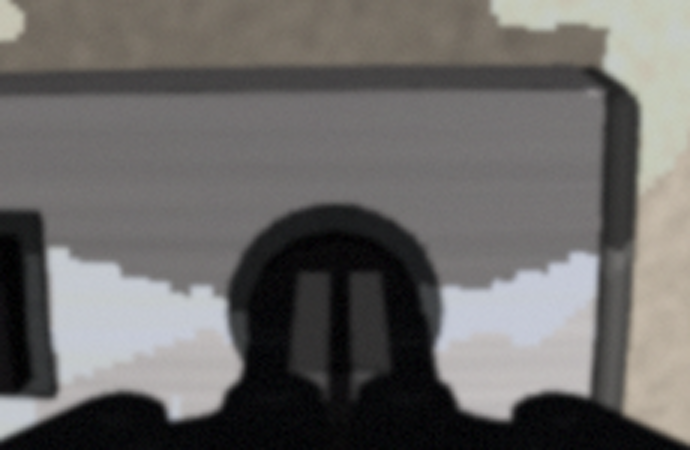

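Contact at reported z ≈ 0.0175, force 3–4 N, so the tip is about 30 mm above the reported TCP. Pressing along the panel normal.

Request:
carry_out(steps=[{"xyz": [0.3,0,-2],"twist": 0},{"xyz": [0.5,0,-4],"twist": 0},{"xyz": [0.5,0,-4],"twist": 0}])

```text
time: 7.95
ee_pos: [0.5093, -0.188, 0.0126]
tcp_rot: [[-0.997, -0.076, 0.003], [-0.076, 0.997, -0.004], [-0.003, -0.004, -1.0]]
contact_force: [-0.1, 1.3, 9.8]
opening: -0.0002
```

```bash
python3 - <<'E'
from h import *
s=r.sense();print(s["contact_force"],s["ee_pos"])
E
```

```text
[-0.12559129  1.30503107  9.77634048] [ 0.50927754 -0.18797626  0.01258035]
```

Request:
carry_out(steps=[{"xyz": [0.1,0,-1],"twist": 0},{"xyz": [0.2,0,-2],"twist": 0},{"xyz": [0.2,0,-2],"twist": 0}])

```text
time: 8.32
ee_pos: [0.5095, -0.1881, 0.0119]
tcp_rot: [[-0.997, -0.076, 0.004], [-0.076, 0.997, -0.004], [-0.004, -0.005, -1.0]]
contact_force: [-6.9, 4.4, 31.0]
opening: -0.0003
```

Bottomed hard at 31 N. Raising.

Request:
carry_out(steps=[{"xyz": [-0.5,0,3],"twist": 0},{"xyz": [-1,0,8],"twist": 0},{"xyz": [-1,0,30],"twist": 0},{"xyz": [-1,0,70],"twist": 0},{"xyz": [-1,0,100],"twist": -4},{"xyz": [0,40,110],"twist": -8},{"xyz": [0,90,110],"twist": -12},{"xyz": [0,140,110],"twist": -16.8},{"xyz": [0,190,110],"twist": -16.8},{"xyz": [0,230,110],"twist": -16.8}])

```text
time: 9.57
ee_pos: [0.5089, 0.0436, 0.1217]
tcp_rot: [[-0.977, 0.215, 0.002], [0.215, 0.977, -0.006], [-0.003, -0.005, -1.0]]
contact_force: [0.2, -0.5, 0.6]
opening: -0.0
```

```bash
python3 - <<'E'
from h import *
s=r.sense();print(s["contact_force"],s["ee_pos"])
s=r.get_image("scene");cv2.imwrite("pics/s7c.png",cv2.resize(s[150:310,180:480],None,fx=2.6,fy=2.6,interpolation=cv2.INTER_CUBIC))
a=cv2.imread("pics/scene0.png")
# shift estimate of remote region
(A,B)=[cv2.cvtColor(i[185:240,188:282],cv2.COLOR_BGR2GRAY).astype(np.float32) for i in(a,s)]
print(cv2.phaseCorrelate(A,B,cv2.createHanningWindow(A.shape[::-1],cv2.CV_32F)))
E
```

```text
[ 0.20517443 -0.54229569  0.59001614] [0.50887987 0.04361042 0.12165825]
((-0.09123905259895793, -0.009047670106582473), 0.9321193314260907)
```

View pics/s7c.png

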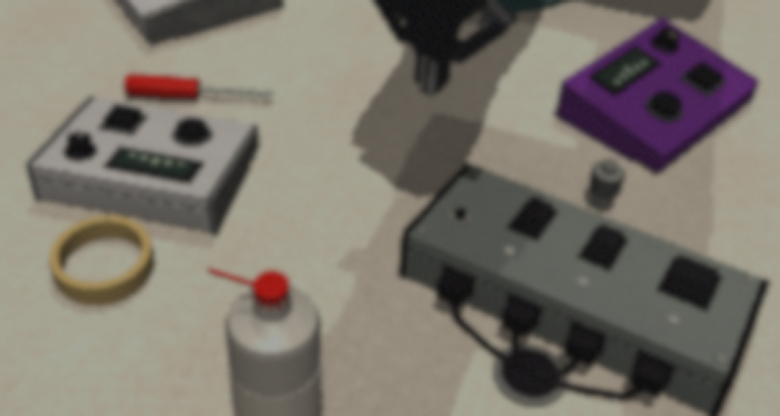

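Request:
carry_out(steps=[{"xyz": [5,45,0],"twist": 0},{"xyz": [10,90,0],"twist": 0},{"xyz": [15,135,0],"twist": 0},{"xyz": [20,180,0],"twist": 0},{"xyz": [26,220,0],"twist": 0},{"xyz": [31,244,-15],"twist": 0},{"xyz": [31,244,-40],"twist": 0},{"xyz": [31,244,-50],"twist": 0},{"xyz": [31,244,-50],"twist": 0}])

```text
time: 10.75
ee_pos: [0.5391, 0.2901, 0.0709]
tcp_rot: [[-0.977, 0.214, 0.0], [0.214, 0.977, -0.005], [-0.001, -0.005, -1.0]]
contact_force: [0.7, 0.6, 0.6]
opening: -0.0001
```

```bash
cat >> h.py <<'E'
def fish(P):
    ci=r.camera_info("wrist");K=ci["camera_matrix"];T=ci["camera_from_world"]
    c=T[:3,:3]@np.array(P)+T[:3,3];n=np.hypot(*c[:2]);th=np.arctan2(n,c[2]);return K[:2,2]+K[0,0]*th*c[:2]/n
E
cat > look.py <<'E'
import sys
from h import *
t=sys.argv[1]
s=r.sense();print(s["time"],s["contact_force"],s["ee_pos"])
print([fish(p).round(1) for p in((.5562,.285,.051),(.5396,.2887,.058),(.5403,.2121,.051),(.5239,.2157,.058))])
w=r.get_image("wrist");cv2.imwrite(f"pics/{t}w.png",cv2.resize(w[130:280,210:440],None,fx=3.4,fy=3.4,interpolation=cv2.INTER_CUBIC))
s=r.get_image("scene");cv2.imwrite(f"pics/{t}s.png",cv2.resize(s[195:305,325:480],None,fx=5,fy=5,interpolation=cv2.INTER_CUBIC))
E
python3 look.py b1
```

```text
10.75 [0.70084345 0.56779882 0.56780545] [0.53909855 0.29009373 0.07089219]
[array([320.6, 249.4]), array([320.6, 229.9]), array([215.6, 247.3]), array([209.4, 228.7])]
```

View pics/b1w.png

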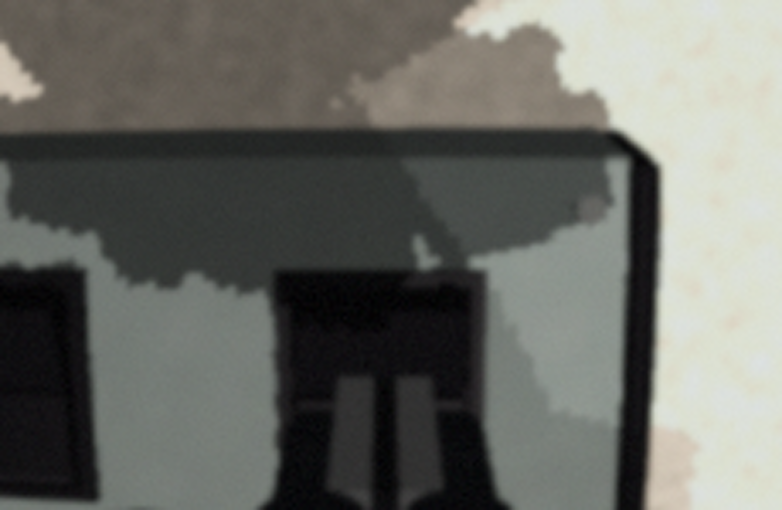

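View pics/b1s.png

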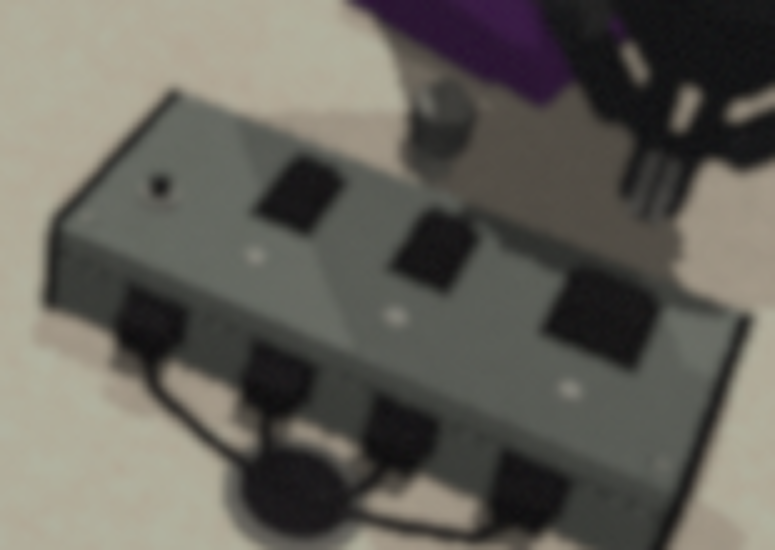

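The crease at wrist row 249 matches the prediction (249.4) and the rocker is centred under the fingers (column 322). Descending.

Request:
carry_out(steps=[{"xyz": [0,-1,-15],"twist": 0},{"xyz": [0,-1,-30],"twist": 0},{"xyz": [0,-1,-36],"twist": 0},{"xyz": [0,-1,-37],"twist": 0},{"xyz": [0,-1,-37],"twist": 0}])

```text
time: 11.48
ee_pos: [0.54, 0.2896, 0.0354]
tcp_rot: [[-0.977, 0.214, 0.003], [0.214, 0.977, -0.004], [-0.003, -0.003, -1.0]]
contact_force: [-0.4, 0.5, -0.9]
opening: 0.0
```

Request:
carry_out(steps=[{"xyz": [0,0,-1.5],"twist": 0},{"xyz": [0,0,-3],"twist": 0},{"xyz": [0,0,-3],"twist": 0}])

```text
time: 11.85
ee_pos: [0.54, 0.2895, 0.0324]
tcp_rot: [[-0.977, 0.214, 0.003], [0.214, 0.977, -0.004], [-0.003, -0.004, -1.0]]
contact_force: [-0.1, 0.4, 0.1]
opening: 0.0
```

```bash
python3 look.py b2
```

```text
11.85 [-0.12350198  0.43164173  0.07410723] [0.54000064 0.28954896 0.03236774]
[array([320.5, 276.2]), array([320.4, 254.6]), array([196.1, 271.8]), array([187.1, 251.4])]
```

View pics/b2w.png

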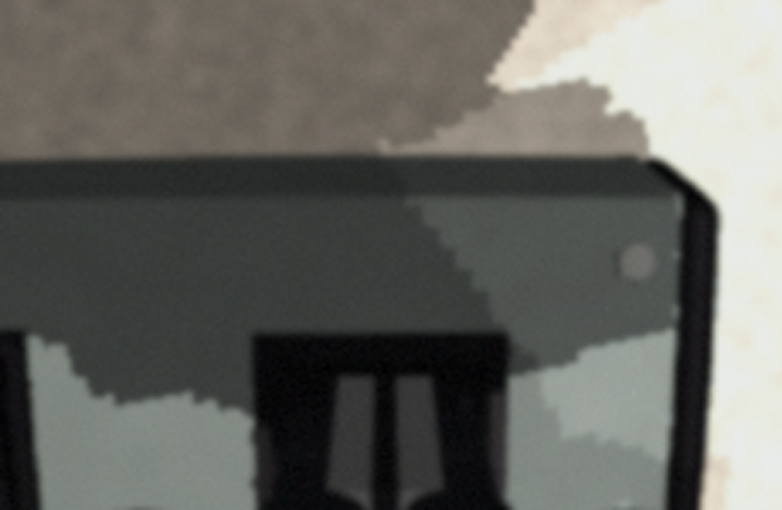

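View pics/b2s.png

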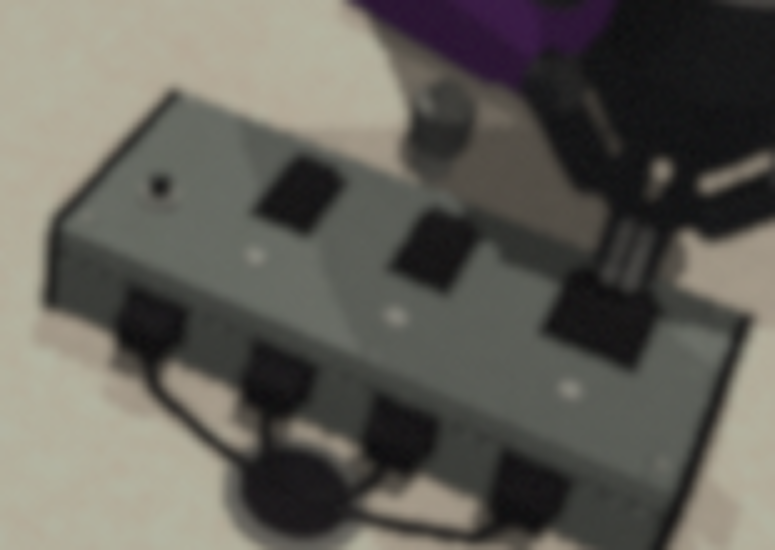

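The pad's near edge (crop row 372) sits at the rocker's near end, so I'll shift 4 mm toward the robot to keep it clear of the pivot. Then press.

Request:
carry_out(steps=[{"xyz": [-4,0,0],"twist": 0},{"xyz": [-4,0,-1],"twist": 0},{"xyz": [-4,0,-3],"twist": 0},{"xyz": [-4,0,-3],"twist": 0}])

```text
time: 12.45
ee_pos: [0.536, 0.2895, 0.0293]
tcp_rot: [[-0.977, 0.214, 0.002], [0.214, 0.977, -0.004], [-0.003, -0.004, -1.0]]
contact_force: [-0.6, -0.3, 0.3]
opening: -0.0
```

Request:
carry_out(steps=[{"xyz": [0,0,-1],"twist": 0},{"xyz": [0,0,-2],"twist": 0},{"xyz": [0,0,-2],"twist": 0}])

```text
time: 12.82
ee_pos: [0.5359, 0.2895, 0.0272]
tcp_rot: [[-0.977, 0.214, 0.002], [0.214, 0.977, -0.004], [-0.003, -0.004, -1.0]]
contact_force: [-0.2, -1.0, -0.3]
opening: -0.0002
```

Request:
carry_out(steps=[{"xyz": [0,0,-1],"twist": 0},{"xyz": [0,0,-2],"twist": 0},{"xyz": [0,0,-2],"twist": 0}])

```text
time: 13.2
ee_pos: [0.5359, 0.2896, 0.0252]
tcp_rot: [[-0.977, 0.214, 0.002], [0.214, 0.977, -0.004], [-0.003, -0.004, -1.0]]
contact_force: [-1.0, 0.9, 2.6]
opening: 0.0002
```

Request:
carry_out(steps=[{"xyz": [0,0,-1],"twist": 0},{"xyz": [0,0,-2],"twist": 0},{"xyz": [0,0,-2],"twist": 0}])

```text
time: 13.58
ee_pos: [0.5359, 0.2895, 0.023]
tcp_rot: [[-0.977, 0.214, 0.002], [0.214, 0.977, -0.004], [-0.003, -0.004, -1.0]]
contact_force: [0.1, -0.1, 0.3]
opening: -0.0003
```

```bash
python3 look.py b3
```

```text
13.575 [ 0.09702198 -0.0798893   0.34757316] [0.53586308 0.28947416 0.02295007]
[array([322.1, 290.9]), array([322.1, 269.9]), array([193.1, 285.5]), array([183.2, 265.4])]
```

View pics/b3w.png

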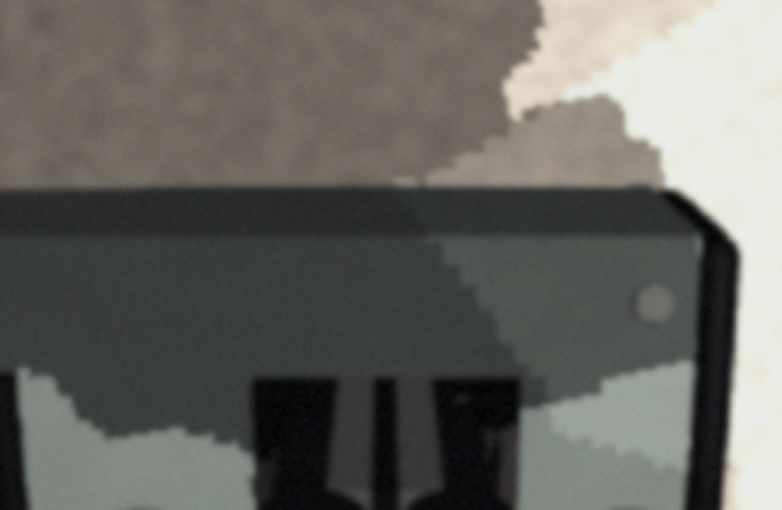

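View pics/b3s.png

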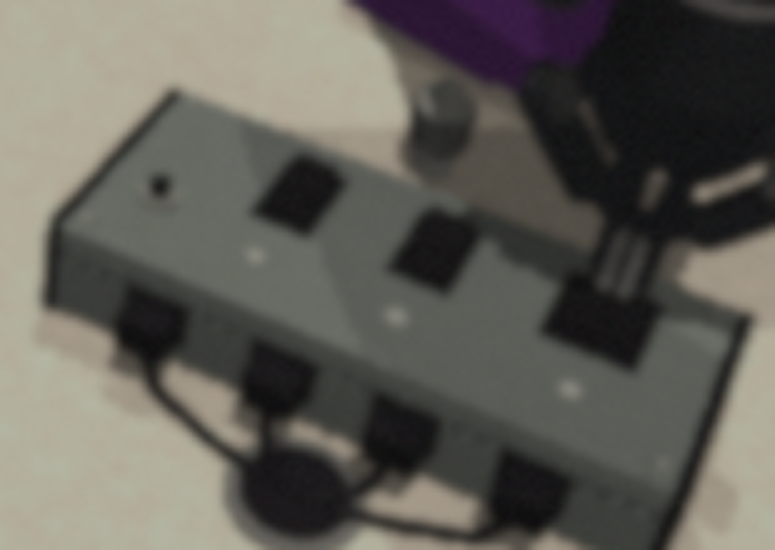

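Force rose to 2.6 N and then fell to zero, which looks like the snap. I'll press a little further, then lift and look.

Request:
carry_out(steps=[{"xyz": [0,0,-1],"twist": 0},{"xyz": [0,0,-1],"twist": 0}])

```text
time: 13.92
ee_pos: [0.5359, 0.2895, 0.022]
tcp_rot: [[-0.977, 0.214, 0.002], [0.214, 0.977, -0.004], [-0.003, -0.004, -1.0]]
contact_force: [0.4, -0.1, -0.6]
opening: 0.0
```

Request:
carry_out(steps=[{"xyz": [0,0,10],"twist": 0},{"xyz": [0,0,35],"twist": 0},{"xyz": [-5,-20,50],"twist": 0},{"xyz": [-12,-60,50],"twist": 0},{"xyz": [-16,-74,50],"twist": 0},{"xyz": [-16,-74,50],"twist": 0}])

```text
time: 14.68
ee_pos: [0.5197, 0.2144, 0.0723]
tcp_rot: [[-0.977, 0.215, 0.002], [0.215, 0.977, -0.004], [-0.003, -0.004, -1.0]]
contact_force: [-0.7, 0.8, -0.9]
opening: -0.0001
```

```bash
python3 look.py b4
```

```text
14.675 [-0.68095661  0.84100796 -0.92805722] [0.51967274 0.21444363 0.07234038]
[array([429.8, 250.3]), array([436. , 231.8]), array([325.6, 252.3]), array([325.8, 233.5])]
```

View pics/b4w.png

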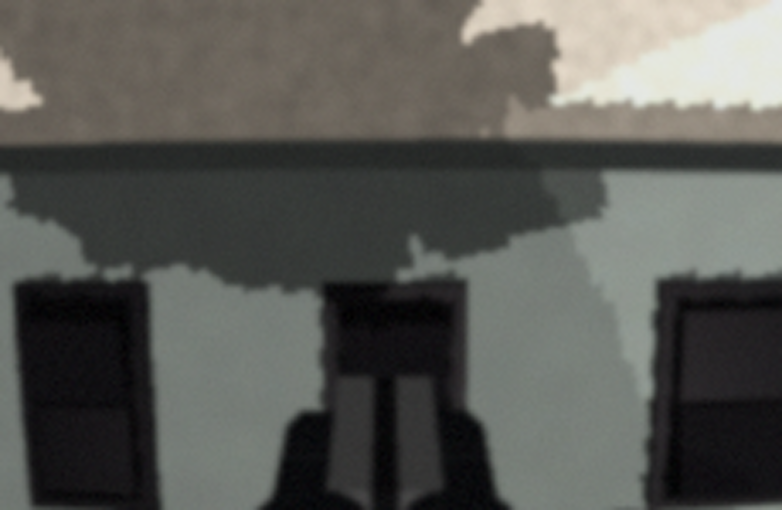

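View pics/b4s.png

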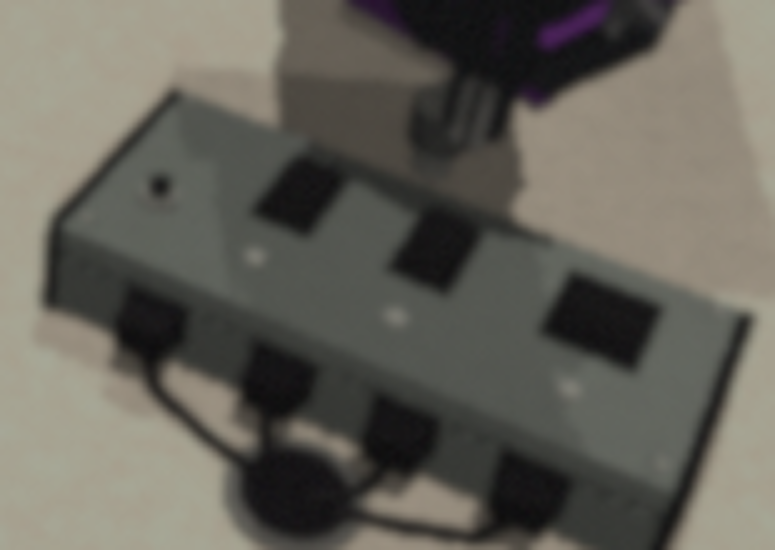

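The amp rocker is over: its near end is down and its shading has reversed. The generator rocker is at column 326 against 323 for the tool, so I move +2 mm in y and descend.

Request:
carry_out(steps=[{"xyz": [0,2,-15],"twist": 0},{"xyz": [0,2,-32],"twist": 0},{"xyz": [0,2,-41],"twist": 0},{"xyz": [0,2,-43],"twist": 0},{"xyz": [0,2,-43],"twist": 0}])

```text
time: 15.4
ee_pos: [0.5202, 0.2179, 0.0292]
tcp_rot: [[-0.977, 0.214, 0.002], [0.214, 0.977, -0.004], [-0.003, -0.003, -1.0]]
contact_force: [-0.6, -0.2, 0.4]
opening: 0.0001
```

```bash
python3 look.py b5
```

```text
15.4 [-0.56031896 -0.16729041  0.41537627] [0.52018409 0.21788738 0.02916541]
[array([446. , 281.1]), array([455.2, 260.8]), array([319.8, 285.2]), array([319.6, 264.7])]
```

View pics/b5w.png

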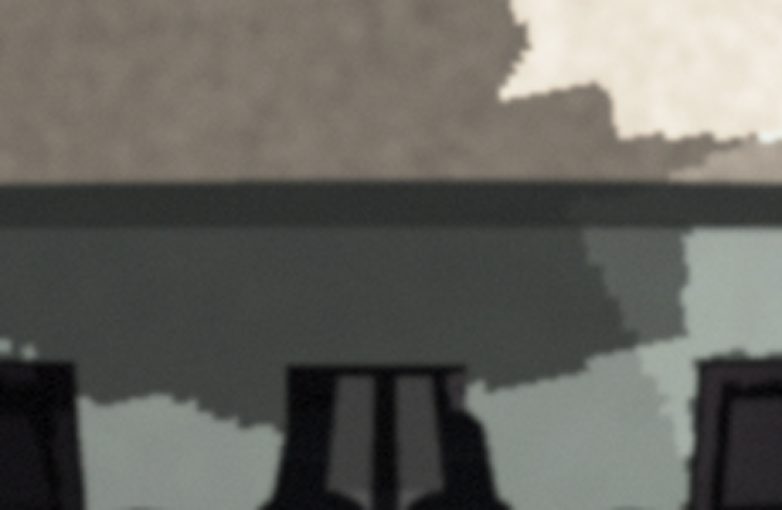

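View pics/b5s.png

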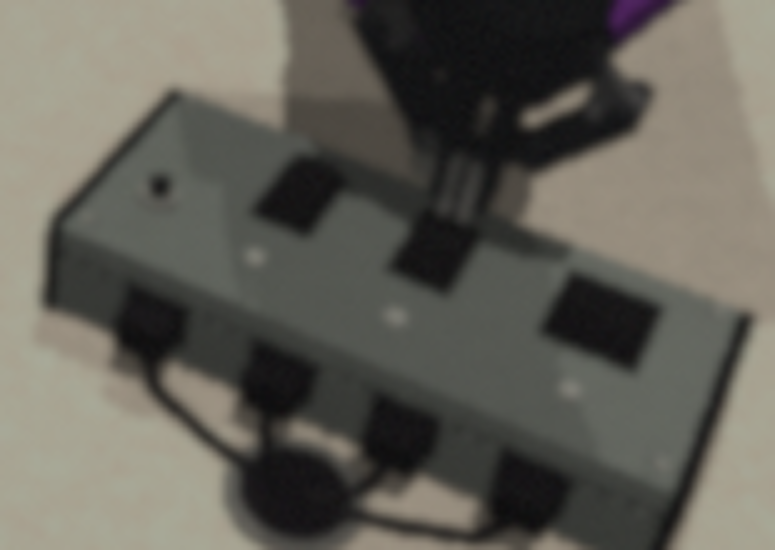

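Request:
carry_out(steps=[{"xyz": [0,-1.5,-1],"twist": 0},{"xyz": [0,-1.5,-3],"twist": 0},{"xyz": [0,-1.5,-4],"twist": 0},{"xyz": [0,-1.5,-4],"twist": 0}])

```text
time: 16.0
ee_pos: [0.5204, 0.2163, 0.0256]
tcp_rot: [[-0.977, 0.214, 0.003], [0.214, 0.977, -0.004], [-0.004, -0.003, -1.0]]
contact_force: [-0.8, 0.2, 2.8]
opening: -0.0
```

Request:
carry_out(steps=[{"xyz": [0,0,-1],"twist": 0},{"xyz": [0,0,-2],"twist": 0},{"xyz": [0,0,-3],"twist": 0},{"xyz": [0,0,-3],"twist": 0}])

```text
time: 16.5
ee_pos: [0.5204, 0.2163, 0.0224]
tcp_rot: [[-0.977, 0.214, 0.003], [0.214, 0.977, -0.004], [-0.004, -0.003, -1.0]]
contact_force: [-0.5, -0.1, -0.3]
opening: 0.0003
```

Request:
carry_out(steps=[{"xyz": [0,0,10],"twist": 0},{"xyz": [0,0,40],"twist": 0},{"xyz": [0,0,90],"twist": 0},{"xyz": [-10,-20,120],"twist": 0},{"xyz": [-30,-60,130],"twist": 0},{"xyz": [-60,-110,130],"twist": 0},{"xyz": [-80,-150,130],"twist": 0},{"xyz": [-80,-150,130],"twist": 0}])

```text
time: 17.5
ee_pos: [0.4395, 0.0646, 0.1534]
tcp_rot: [[-0.976, 0.217, 0.004], [0.217, 0.976, -0.004], [-0.005, -0.003, -1.0]]
contact_force: [-0.4, 0.8, -0.4]
opening: -0.0002
```

```bash
python3 - <<'E'
from h import *
s=r.sense();print(s["time"],s["contact_force"],s["ee_pos"])
w=r.get_image("wrist");cv2.imwrite("pics/ew.png",w)
s=r.get_image("scene");cv2.imwrite("pics/es.png",s);cv2.imwrite("pics/esc.png",cv2.resize(s[195:305,325:480],None,fx=5,fy=5,interpolation=cv2.INTER_CUBIC))
a=cv2.imread("pics/scene0.png")
(A,B)=[cv2.cvtColor(i[185:240,188:282],cv2.COLOR_BGR2GRAY).astype(np.float32) for i in(a,s)]
print(cv2.phaseCorrelate(A,B,cv2.createHanningWindow(A.shape[::-1],cv2.CV_32F)))
E
```

```text
17.5 [-0.39870695  0.82461334 -0.41976198] [0.43945894 0.06455586 0.1533997 ]
((0.028274079003068664, -0.1092919508101744), 0.8876583791441388)
```

View pics/esc.png

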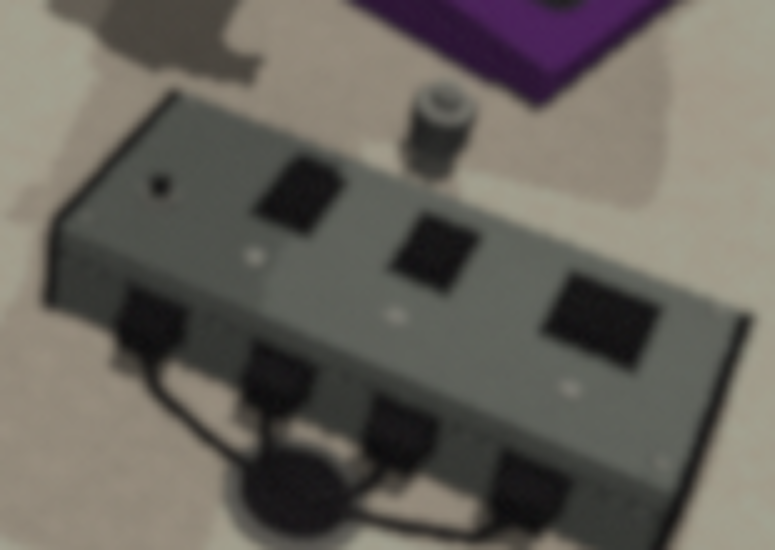

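View pics/ew.png

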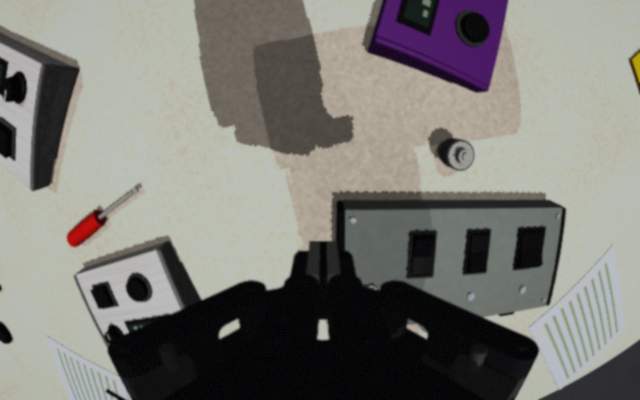

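View pics/es.png

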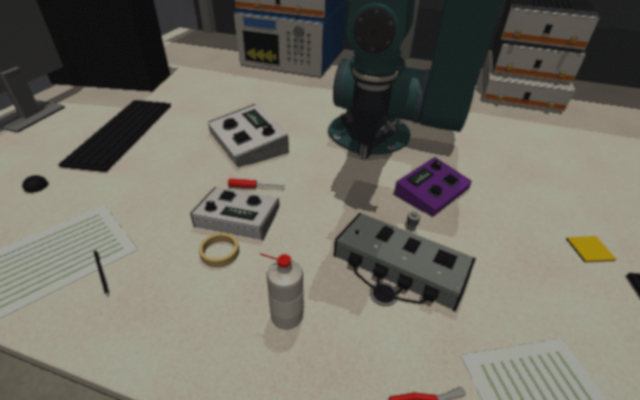

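The generator rocker (crop 435,255) is now flat like the amp rocker (600,320). The reference rocker (300,195) still shows its raised, chamfered near end. The remote, attenuator, tape, screwdriver and can have not moved, and the arm is clear.

```bash
python3 -c "
from station import r
print(r.sign_off())"
```

```text
the job is handed in; nothing more can be done
None
```

The bench is shut down in the order you asked, and I handed the job in at about 17.6 s with the arm clear of everything. No verdict came back.

- **Standby key:** I pressed the round key on the smaller aluminium remote until it stopped hard, peaking at about 31 N on the wrist sensor, then let it up. That is more than the 5 N it needs, and about 9 N under the 40 N limit. An image check showed the remote had moved by about 0.1 pixel at most.
- **Amplifier rocker:** the force rose to about 2.6 N and then dropped to zero as it snapped over. The final picture shows its near end down.
- **Generator rocker:** it behaved the same way, with about 2.8 N before the snap. It now lies flat like the amplifier rocker.
- **Left alone:** I did not touch the square operate key. The reference rocker still shows its near end up, so it is on. The attenuator, tape, screwdriver and spray can are where they were.

One thing disagreed with the description: with the gripper shut, the fingertips appeared about 30 mm short of the reported tool point, in the pictures and by touch. I found contact by lowering in small steps and watching the force, not by trusting the reported height.

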